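# Feel out the blind bore of a spacer and present it bore-up

## Robot

A 6-joint arm with a two-finger parallel gripper is mounted at the origin on the work surface. World frame = base frame: x ahead of the robot, y to its left, z up, the work surface at z = 0. Lengths are in m, angles in rad, forces in N, time in s.
With the tool pointing down it reaches from about 0.3 to 0.875 m from the base axis. Payload 6.4 kg.
Tool frame: the origin (TCP) lies midway between the tips of the shut fingers; the grasp point (between the pads) lies 19 mm behind it; y points along the fingers, x is the direction in which the jaws open and shut, and the axes are right-handed (so a half turn about y gives the same grasp; the last joint's range is limited). The gripper opens to 85 mm and grips with 20 to 120 N. Pads are 22 mm wide; open, the fingers measure 114 mm over their backs; the gripper's body (76 mm by 85 mm) begins 54 mm behind the grasp point. The pads swing forward as they close: fully open they stand 13 mm farther back than shut.
Start: joints at [-1.311, 0.181, 1.607, -0, 1.354, -0.206], TCP at [0.258, -0.514, 0.231] pointing down, gripper open.
Joint ranges: [-2.99, 2.99], [-0.89, 2.07], [0.3, 2.58], [-1.14, 4.28], [0, 2.63], [-3.12, 3.12]. Speed limits (rad/s): [2.57, 2.57, 3.01, 3.14, 3.14, 3.14].

## Interface

Orientations are given as a unit quaternion [w, x, y, z].
In Python, from bench import ctrl gives the robot as it stands.
- The arm moves only by the tool step_arm, never from a script. Its argument "commands" is a list of rows, each a list of 7 numbers: the turn, a rotation vector about the tool's x, y, z in units of 6 degrees (1.0 is 6 degrees), then the shift along the tool's x, y, z in units of 30 mm (1.0 is 30 mm), then the opening, from 0 (shut) to 1 (fully open). A call has 1 to 10 rows; each row shifts and turns the commanded pose from where the row before left it, along the tool's axes as they then stand; what a row does not reach is not made up. A row lasts 1/10 s, in which the tool goes at most 50 mm and 8.59 degrees, less where a joint would pass 70% of its speed; a pose out of reach is approached as far as the arm can. A call with a number of a shift or a turn outside -1 to 1 is refused whole. A call with a gripper value outside its range is refused whole. The fingers move at their own pace and stop on an object; the grip force is fixed at half the most. Time passes only in rows, so rows that do not move let the fingers close. It gives the time, the measured TCP pose, the force and the opening at its end, in the units of the state.
- ctrl.get_obs(): the state, without advancing time (a new reading comes with each control period).
- ctrl.camera(name): name is "side" or "top" or "wrist"; returns (picture, depth): 420x560x3 uint8, blue, green, red; 420x560 float32, m along the optical axis (not along the pixel's ray), 0 where there is no reading.
- ctrl.get_calibration(name): a dict with "intrinsics" (3x3 intrinsics, pixels), "R" (3x3) and "t" (3): a world point X has camera coordinates R X + t. Camera axes: x right, y down, z forward; pixel columns grow to the right and rows downward; lengths in m; the calibration is good to about 2 mm. A picture is of the moment at which its call begins: read the wrist's pose just before it. get_calibration takes no time and is no camera call; for the wrist camera it gives the pose at the moment of the call.
- ctrl.hand_in(): hands the job in, once; it reports no verdict.
Trained networks look in the newest picture that a camera, given by its name, has taken for a name from the list of things; names that differ only in an ending like _2 or _b are one class to them, and where a whole thing is asked for, a point or a joint stands for the part that bears it (a point fixed in the world has none). Each returns a list of dicts, best first, with "p" (0 to 1); they miss things now and then, are a little off and sometimes report something else, mostly with a low value. They report only what shows in the picture. A call takes as long as a camera call. They do not tell look-alikes from the thing itself.
- ctrl.boxes_of(thing, camera): "point" ([x, y, z] in m, in the coordinates of the camera as it stood for that picture, good to about 4 mm: the middle of the surface that is visible of it).
- ctrl.silhouettes(thing, camera): "pixels" (420x560 bool, what is visible of it).
The state is a dict: "time_s": time; "q": joint angles; "dq": joint speeds; "joint_efforts": joint torques, N m; "eef_pos": TCP position; "eef_rot": TCP orientation; "wrist_force": force on the tool from outside, world axes, zero at the start; "torque": the same for the moment, N m; "opening": opening from 0.0 (shut) to 1.0 (fully open).
Only numpy, scipy, OpenCV 4.12 (cv2) and the standard library are available. Lean on these libraries where they do the work, as an engineer would, in place of code of your own. Each camera call takes 0.05 s, during which the arm holds its last target.

## Task

Pick up the square aluminium spacer, feel with the pin of the sloped rest which of its two ends has the deep blind bore (the other has only a shallow recess of the same width), and lay it on the slope with the deep bore uppermost, its lower end resting on the pin's tip, and let go of it. Then take it again and turn it upright, and finish while still holding it steadily in the gripper with the deep bore pointing straight up, its middle more than 20 cm above the bench and clear of everything else; leave the offcut and the thin bar where they lie.

Things in the scene. Friction and masses are not known exactly. Their poses are not given: they have to be found in the camera images.
- spacer_mid (a point): Centre of the loose spacer: plain aluminium square bar, 34 x 34 mm in section, 72 mm long, about 190 g (up to 30% off). x runs along its length, y and z across its flat sides; it starts lying on a flat side on the bench. Both ends show a round hole 21 mm wide in the middle: one is the deep blind bore, 42 mm deep, the other a recess only 8 mm deep.
- rest: Fixed steel sloped rest. Origin: centre of its underside, on the bench; z up, x uphill in plan, roughly away from the robot. Base 12 mm high, x -60 to 70, y -40 to 40 mm. On a post a flat ledge 22 mm wide (y -11 to 11) and 92 mm long rises to +x at 45 degrees from its foot at x -30, z 100 mm. Across the foot a stop plate, 22 mm wide, stands 34 mm square to the ledge.
- pin_tip (a point): Tip of the rest's feeler pin, axes as rest; in its frame at x -18.0, y 0, z 136.1 mm. The pin, 10 mm across, 34 mm long, points uphill from the stop plate, 17 mm square above the ledge: it enters the end hole of a spacer flat on the ledge. Recess downhill, the spacer stops with its centre 28 mm uphill of the tip; deep bore downhill, 2 mm. Let go, it slides down and stays.
- offcut_mid (a point): Centre of a loose solid aluminium offcut, 44 (x) x 34 x 34 mm, no holes, lying on the bench; to be left alone.
- bar_mid (a point): Centre of a loose solid aluminium bar, 105 (x) x 22 x 22 mm, no holes, lying on the bench; to be left alone.
- spacer: The same spacer; origin at the centre of its underside as it lies at the start, 17 mm below spacer_mid, same axes. Which end is the deep one is left untold on purpose, so do not guess it from the x axis: feel it on the pin.
- offcut: The same offcut; origin under its centre, 17 mm below offcut_mid.
- bar: The same bar; origin under its centre, 11 mm below bar_mid.
Not all that is in view belongs to the job. Leave any black, green or purple look-alike of the spacer alone.

How it is judged:
On the way:
1. the spacer lies on the slope with the deep bore uppermost, its lower end on the pin's tip, let go of (distance between spacer_mid and pin_tip between 0.022 and 0.035 m and angle between spacer_mid's own x axis and vertical between 2.20619 and 2.50619 rad and contact force between spacer and rest above 0.5 N and contact force between the fingers and spacer below 0.05 N and linear speed of spacer below 0.02 m/s), for 0.2 s.
At the end, for the whole second after the job is handed in: The gripper still holds the spacer, at rest (under 30 mm/s), deep bore up within 15 degrees of vertical, its centre more than 200 mm above the bench, touching neither the rest nor the other pieces. The offcut and the bar have not moved more than 40 mm (angle between spacer_mid's own x axis and vertical above 2.88159 rad and height (world z) of spacer_mid above 0.2 m and contact force between the fingers and spacer above 2 N and contact force between spacer and rest below 0.05 N and contact force between spacer and offcut below 0.05 N and contact force between spacer and bar below 0.05 N and linear speed of spacer below 0.03 m/s); the arm keeps its last pose, push and grip.
It fails at once if the offcut or the bar is moved by more than 40 mm (distance of any of offcut_mid, bar_mid from where it was at the start of the episode above 0.04 m).
It also fails if it takes over 58 s, if anything falls off the work surface, if the arm or the gripper's body presses on something with over 40 N, if the wrist force passes 120 N, or if a joint passes its speed limit or range.

## Working session

There is one attempt and no reset: what is moved stays moved. The work goes in short steps, Python scripts to look and compute and a tool call to move; the robot and the scene stay as the last step left them, time stands still between calls to the robot, and variables do not carry over. Pictures are saved under pics/ and viewed, and the job is handed in when it is done.

Besides the shell and the picture viewer there is one more tool, called as name(argument=value, ...), one argument or row to a line, values as JSON. step_arm: Moves the arm, as the interface text tells. Its arguments: {"type":"object","properties":{"commands":{"type":"array"}},"required":["commands"]}

```bash
ls; mkdir -p pics; python3 - <<'E'
from bench import ctrl
import cv2
o=ctrl.get_obs();print(o)
for n in ("top","side"):
    p,d=ctrl.camera(n);cv2.imwrite(f"pics/{n}0.png",p)
    c=ctrl.get_calibration(n);print(n,c)
E
```

```text
pics
{'time_s': 0.0, 'q': array([-1.31128374e+00,  1.81574528e-01,  1.60801049e+00,  1.98681774e-06,
        1.35376871e+00, -2.06303694e-01]), 'dq': array([ 1.59303132e-05,  9.57430647e-04, -5.29860303e-06, -2.86115297e-04,
        8.43906020e-04,  1.13708214e-03]), 'joint_efforts': array([ 3.14148519e-04, -4.44873726e+01, -3.51334655e+01, -2.61020487e-04,
        9.13688564e-03,  8.83067656e-06]), 'eef_pos': array([ 0.25813353, -0.51318975,  0.23036411]), 'eef_rot': array([ 0.60233229, -0.60147449,  0.37154693, -0.37064422]), 'wrist_force': array([ 0.53282418, -0.47366842, -0.18301512]), 'torque': array([0.00874113, 0.03284638, 0.00790919]), 'opening': 1.0016417464743552}
top {'intrinsics': array([[462.43673796,   0.        , 282.65679776],
       [  0.        , 462.43673796, 207.50884559],
       [  0.        ,   0.        ,   1.        ]]), 'R': array([[ 0.02249636, -0.99974121, -0.00338179],
       [-0.99546165, -0.02208694, -0.09256496],
       [ 0.09246631,  0.00544881, -0.9957009 ]]), 't': array([-0.02585547,  0.49108325,  1.09409474])}
side {'intrinsics': array([[380.06945251,   0.        , 270.72496207],
       [  0.        , 380.06945251, 201.41488047],
       [  0.        ,   0.        ,   1.        ]]), 'R': array([[-0.97134932, -0.23745471, -0.00978557],
       [-0.13953883,  0.60317047, -0.78531159],
       [ 0.1923783 , -0.76144642, -0.61902338]]), 't': array([0.46592267, 0.1530856 , 0.75208561])}
```

View pics/top0.png

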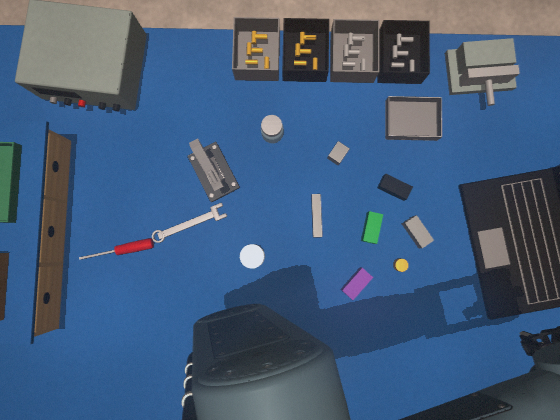

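View pics/side0.png

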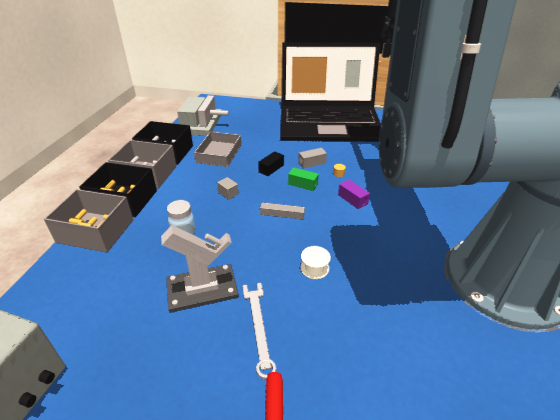

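```bash
cat > h.py <<'E'
import numpy as np, cv2
from bench import ctrl
from scipy.spatial.transform import Rotation as Ro
def w(c,p): return c["R"].T@(np.asarray(p)-c["t"])
def quat(q): return Ro.from_quat([q[1],q[2],q[3],q[0]])
def cloud(c,d,m):
    v,u=np.nonzero(m&(d>0)); z=d[v,u]; K=c["intrinsics"]
    P=np.c_[(u-K[0,2])*z/K[0,0],(v-K[1,2])*z/K[1,1],z]
    return (P-c["t"])@c["R"]
def proj(c,X):
    p=c["intrinsics"]@(c["R"]@np.asarray(X)+c["t"]); return p[:2]/p[2]
E
python3 - <<'E'
from h import *
cs={n:ctrl.get_calibration(n) for n in("top","side")}
for n in("top","side"):
    c=cs[n]
    for t in("spacer","rest","offcut","bar"):
        for b in ctrl.boxes_of(t,n)[:4]:
            X=w(c,b["point"]);print(n,t,round(b["p"],2),X.round(3),proj(c,X).round())
print(ctrl.get_obs()["time_s"])
E
```

```text
top spacer 0.94 [ 0.439 -0.336  0.035] [417. 232.]
top spacer 0.93 [ 0.45  -0.231  0.036] [373. 226.]
top spacer 0.83 [ 0.549 -0.284  0.03 ] [395. 186.]
top spacer 0.64 [ 0.312 -0.188  0.034] [354. 285.]
top rest 0.84 [0.574 0.154 0.013] [215. 173.]
top rest 0.29 [ 0.627 -0.146  0.034] [338. 152.]
top offcut 0.86 [ 0.626 -0.143  0.037] [337. 153.]
top bar 0.94 [ 0.475 -0.092  0.02 ] [315. 215.]
side spacer 0.79 [ 0.441 -0.329  0.027] [312. 156.]
side spacer 0.75 [ 0.45  -0.214  0.03 ] [301. 177.]
side spacer 0.73 [ 0.542 -0.266  0.025] [271. 164.]
side spacer 0.64 [ 0.314 -0.18   0.027] [354. 193.]
side rest 0.74 [0.573 0.174 0.021] [201. 287.]
side offcut 0.85 [ 0.625 -0.137  0.026] [228. 187.]
0.5
```

The top picture shows the plain aluminium spacer at pixel (418,232), the rest at about (213,168), the offcut at (338,152) and the bar at (317,215). The black, green and purple blocks are look-alikes. Next I fit the poses of the spacer and the rest.

```bash
python3 - <<'E'
from h import *
c=ctrl.get_calibration("top"); cs=ctrl.get_calibration("side")
pt,dt=ctrl.camera("top"); ps,ds=ctrl.camera("side")
np.savez("d0.npz",dt=dt,ds=ds,pt=pt,ps=ps)
S=ctrl.silhouettes("spacer","top")
for s in S:
    m=s["pixels"];v,u=np.nonzero(m)
    print(s["p"],u.mean(),v.mean(),m.sum())
    if abs(u.mean()-418)<8:
        P=cloud(c,dt,m);P=P[P[:,2]>.025]
        print("z",np.median(P[:,2]));r=cv2.minAreaRect((P[:,:2]*1000).astype(np.float32));print(r)
R=ctrl.silhouettes("rest","top")
for s in R:
    m=s["pixels"];v,u=np.nonzero(m);print(s["p"],u.mean(),v.mean(),m.sum())
m=R[0]["pixels"];P=cloud(c,dt,m)
base=P[(P[:,2]<.02)&(P[:,2]>.005)];print(len(base),np.median(base[:,2]))
r=cv2.minAreaRect((base[:,:2]*1000).astype(np.float32));print("base",r,cv2.boxPoints(r).round())
top=P[P[:,2]>.07];r=cv2.minAreaRect((top[:,:2]*1000).astype(np.float32));print("top",r,top[:,2].max())
np.savez("rest.npz",P=P)
E
python3 - <<'E'
import cv2
for n,x0,y0,x1,y1 in(("top",170,120,260,215),("top",320,160,450,300),("side",140,200,260,320),("side",240,130,380,220)):
    p=cv2.imread(f"pics/{n}0.png")[y0:y1,x0:x1]
    cv2.imwrite(f"pics/c_{n}{x0}.png",cv2.resize(p,None,fx=5,fy=5,interpolation=cv2.INTER_CUBIC))
E
```

```text
0.71 371.54303278688525 226.797131147541 488
0.66 355.9392857142857 283.58035714285717 560
0.58 417.0700179533214 231.3213644524237 557
z 0.03409698634303855
((441.3941650390625, -339.9081115722656), (71.85044860839844, 36.307525634765625), 35.20299530029297)
0.57 394.7080979284369 186.83050847457628 531
0.77 211.74373259052925 170.05793871866294 1795
0.16 316.1175059952038 215.09592326139088 417
1090 0.012359652928089673
base ((577.9800415039062, 158.84490966796875), (130.0758819580078, 80.1530990600586), 29.109071731567383) [[502. 162.]
 [541.  92.]
 [654. 155.]
 [615. 225.]]
top ((572.5678100585938, 155.66786193847656), (115.54509735107422, 22.330150604248047), 28.703842163085938) 0.16720145410755904
```

View pics/c_top170.png

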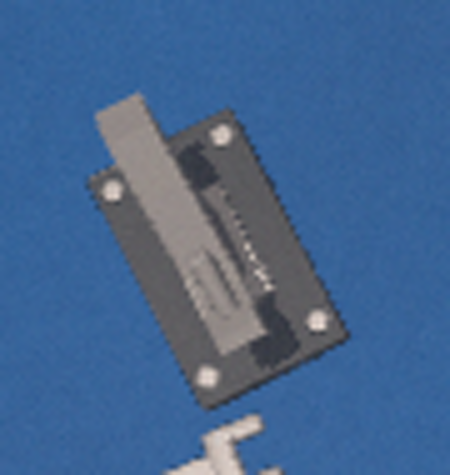

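View pics/c_side140.png

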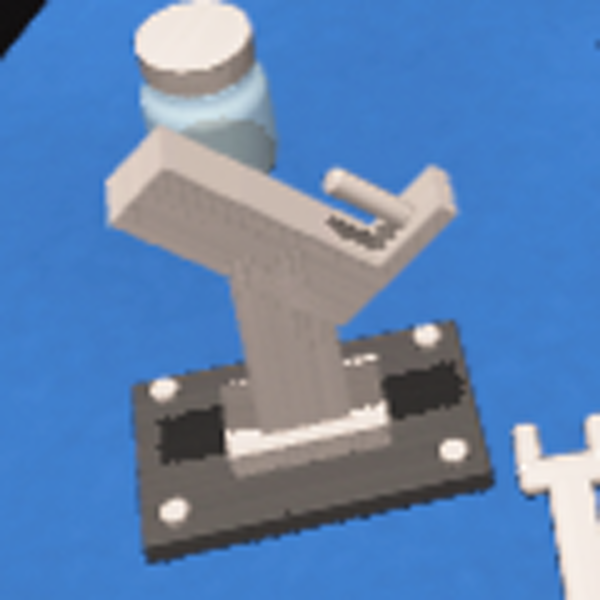

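The crops show the rest from above and from the side: its uphill axis points to the upper left in the top view, and the pin is visible at the stop plate. Next I refine both poses and work out the first move.

```bash
python3 - <<'E'
from h import *
d=np.load("d0.npz");dt,ds=d["dt"],d["ds"]
c=ctrl.get_calibration("top"); cs=ctrl.get_calibration("side")
full=np.ones(dt.shape,bool)
A=cloud(c,dt,full);B=cloud(cs,ds,full)
for n,P in(("top",A),("side",B)):
    s=P[(np.hypot(P[:,0]-.441,P[:,1]+.338)<.05)&(P[:,2]>.030)&(P[:,2]<.04)]
    r=cv2.minAreaRect((s[:,:2]*1000).astype(np.float32));print(n,len(s),r,s.mean(0))
    q=P[(np.hypot(P[:,0]-.574,P[:,1]-.156)<.1)]
    b=q[(q[:,2]<.017)&(q[:,2]>.008)]
    r=cv2.minAreaRect((b[:,:2]*1000).astype(np.float32));print(" base",len(b),r)
    a=np.radians(29);e=np.array([np.cos(a),np.sin(a)]);f=np.array([-e[1],e[0]])
    o=np.array([.5736,.1564]);x=(q[:,:2]-o)@e;y=(q[:,:2]-o)@f
    k=(abs(y)<.009)&(q[:,2]>.12)&(q[:,2]<.16)&(abs(q[:,2]-.13-x)<.008)&(x>.0)
    print(" ledge offset z-x-.13:",k.sum(),np.median(q[k,2]-.13-x[k]))
    k=(q[:,2]>.07)
    h=k&(abs(q[:,2]-.13-x)<.006)&(x>0); print(" y range",np.percentile(y[h],[1,50,99]), "yaw slope",np.polyfit(x[h],y[h],1))
o=ctrl.get_obs();print(quat(o["eef_rot"]).as_matrix().round(3))
E
```

```text
top 437 ((441.3025207519531, -340.00927734375), (72.22296905517578, 36.29560470581055), 35.71648406982422) [ 0.44114892 -0.33954086  0.03429781]
 base 1108 ((563.25439453125, 153.16038513183594), (168.00918579101562, 92.5927963256836), 22.9018497467041)
 ledge offset z-x-.13: 144 -0.0010982925540840363
 y range [-1.11230736e-02  1.01370473e-05  1.07053428e-02] yaw slope [ 0.01089657 -0.00028537]
side 186 ((441.10797119140625, -337.31854248046875), (74.36678314208984, 37.81229019165039), 32.570587158203125) [ 0.44072848 -0.33534979  0.03281239]
 base 1654 ((563.0401000976562, 158.7650909423828), (161.0862579345703, 91.52399444580078), 28.301836013793945)
 ledge offset z-x-.13: 144 -0.0025158236844957144
 y range [-0.0096655   0.00362644  0.01360321] yaw slope [0.01206832 0.0029976 ]
[[ 0.449  0.     0.893]
 [-0.893 -0.     0.449]
 [ 0.    -1.     0.   ]]
```

step_arm(
  commands=[
    [0, -1, 0, 0, 0, 0, 0.7],
    [0, -0.38, 0, 0, 0, 0, 0.7],
    [0, 0, 0, -0.14, 0.56, 0.93, 0.7],
    [0, 0, 0, -0.14, 0.56, 0.93, 0.7],
    [0, 0, 0, -0.14, 0.56, 0.93, 0.7],
    [0, 0, 0, -0.14, 0.56, 0.93, 0.7],
    [0, 0, 0, -0.14, 0.56, 0.93, 0.7],
    [0, 0, 0, -0.14, 0.56, 0.93, 0.7],
    [0, 0, 0, -0.14, 0.56, 0.93, 0.7],
    [0, 0, 0, -0.14, 0.56, 0.93, 0.7],
  ],
)

```text
time_s: 1.7
eef_pos: [0.4227, -0.3576, 0.0964]
eef_rot: [-0.627, 0.627, -0.327, 0.327]
wrist_force: [-0.5, -0.7, 0.5]
opening: 0.697
```

step_arm(
  commands=[
    [0, 0, 0, -0.13, 0.5, 0.88, 0.7],
    [0, 0, 0, 0, 0, 0, 0.7],
    [0, 0, 0, 0, 0, 0, 0.7],
  ],
)

```text
time_s: 2.0
eef_pos: [0.4414, -0.3397, 0.0817]
eef_rot: [-0.627, 0.627, -0.326, 0.326]
wrist_force: [0.8, -1.0, -0.0]
opening: 0.703
```

```bash
cat > wr.py <<'E'
from h import *
import sys
c=ctrl.get_calibration("wrist");p,d=ctrl.camera("wrist");cv2.imwrite(f"pics/{sys.argv[1]}.png",p)
np.savez(f"{sys.argv[1]}.npz",p=p,d=d,R=c["R"],t=c["t"],K=c["intrinsics"])
o=ctrl.get_obs();print(o["time_s"],o["eef_pos"].round(4),o["q"].round(3),o["opening"],o["wrist_force"].round(2));print(quat(o["eef_rot"]).as_matrix().round(3))
E
python3 wr.py w1; python3 - <<'E'
from h import *
z=np.load("w1.npz");c=dict(R=z["R"],t=z["t"],intrinsics=z["K"])
P=cloud(c,z["d"],np.ones(z["d"].shape,bool))
s=P[(np.hypot(P[:,0]-.441,P[:,1]+.338)<.048)&(P[:,2]>.030)&(P[:,2]<.04)]
if len(s): print(len(s),cv2.minAreaRect((s[:,:2]*1000).astype(np.float32)),s.mean(0))
E
```

```text
2.05 [ 0.4413 -0.3406  0.0824] [-0.87   0.323  1.763 -0.     1.055  0.09 ] 0.7002244089668549 [ 0.56 -0.36  0.28]
[[ 0.574  0.     0.819]
 [-0.819 -0.001  0.574]
 [ 0.001 -1.    -0.   ]]
5517 ((440.24835205078125, -339.6600341796875), (72.61603546142578, 34.09410858154297), 35.13074493408203) [ 0.44199368 -0.33839809  0.03351152]
```

View pics/w1.png

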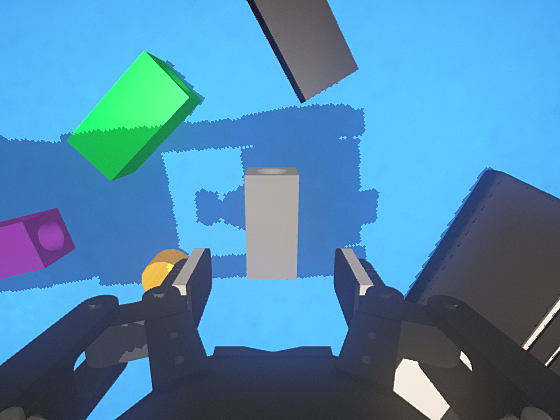

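The wrist picture shows the spacer centred between the fingers (x 245–300, y 170–280), aligned to within 0.1° and 1 mm. I descend and grasp.

step_arm(
  commands=[
    [0, 0, 0, 0, 0.7, 0, 0.7],
    [0, 0, 0, 0, 0.7, 0, 0.7],
    [0, 0, 0, 0, 0.7, 0, 0.7],
    [0, 0, 0, 0, 0.5, 0, 0.7],
    [0, 0, 0, 0, 0, 0, 0.7],
    [0, 0, 0, 0, 0, 0, 0],
    [0, 0, 0, 0, 0, 0, 0],
    [0, 0, 0, 0, 0, 0, 0],
    [0, 0, 0, 0, 0, 0, 0],
    [0, 0, 0, 0, 0, 0, 0],
  ],
)

```text
time_s: 3.05
eef_pos: [0.4421, -0.341, 0.0053]
eef_rot: [-0.627, 0.628, -0.326, 0.327]
wrist_force: [-0.6, -0.7, 7.8]
opening: 0.387
```

step_arm(
  commands=[
    [0, 0, 0, 0, -0.8, 0, 0],
    [0, 0, 0, 0, -0.8, 0, 0],
    [0, 0, 0, 0, -0.8, 0, 0],
    [0, 0, 0, 0, -0.8, 0, 0],
    [0, 0, 0, 0, -1, 0, 0],
    [0, 0, 0, 0, -1, 0, 0],
    [0, 0, 0, 0, -1, 0, 0],
    [0, 0, 0, 0, -1, 0, 0],
  ],
)

```text
time_s: 3.85
eef_pos: [0.441, -0.3393, 0.2207]
eef_rot: [0.627, -0.627, 0.327, -0.326]
wrist_force: [1.2, -0.0, -2.4]
opening: 0.384
```

```bash
python3 wr.py w2
```

```text
3.9 [ 0.443  -0.3415  0.2267] [-0.869  0.145  1.658  0.     1.331  0.091] 0.38725683675282857 [ 1.83 -2.79  2.43]
[[ 0.573  0.005  0.819]
 [-0.819 -0.006  0.574]
 [ 0.008 -1.     0.001]]
```

View pics/w2.png

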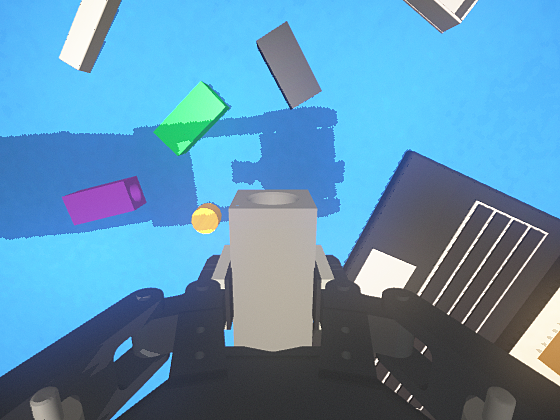

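The wrist picture shows the spacer held square in the jaws (x 230–317, y 190–350). I write a planner that converts target poses to rows.

```bash
cat > plan.py <<'E'
from h import *
yaw=np.radians(29.3); O=np.array([.5745,.1572,0])
ex=np.array([np.cos(yaw),np.sin(yaw),0]);ey=np.array([-ex[1],ex[0],0]);ez=np.array([0,0,1.])
TIP=O-.018*ex+.1361*ez
U=(ex+ez)/2**.5; Nn=(ez-ex)/2**.5
def Rpitch(deg,flip=False):
    # tool approach (y) pitched deg up from straight down, in rest plane; tool x = -ey
    a=np.radians(deg); y=np.sin(a)*ex-np.cos(a)*ez; x=-ey if not flip else ey
    return Ro.from_matrix(np.c_[x,y,np.cross(x,y)])
def rows(p0,R0,p1,R1,n,g,show=True):
    rv=(R0.inv()*R1).as_rotvec(); out=[];p=p0.copy();R=R0
    for i in range(1,n+1):
        s=i/n; pt=p0+(p1-p0)*s; Rt=R0*Ro.from_rotvec(rv*s)
        sh=R.inv().apply(pt-p)/.03; tu=(R.inv()*Rt).as_rotvec()/np.radians(6)
        r=[round(float(v),2) for v in [*tu,*sh]]
        p=p+R.apply(np.array(r[3:])*.03);R=R*Ro.from_rotvec(np.array(r[:3])*np.radians(6))
        out.append(r+[g])
    m=max(abs(v) for r in out for v in r[:6])
    print("turn deg",np.degrees(np.linalg.norm(rv)).round(1),"dist",np.linalg.norm(p1-p0).round(3),"maxval",m, "maxmm",max(np.linalg.norm(r[3:6])*30 for r in out))
    for r in out:print(r)
    return p,R
def now():
    o=ctrl.get_obs();print(o["time_s"],o["eef_pos"].round(4),"q",o["q"].round(2),"F",o["wrist_force"].round(1),"op",round(o["opening"],3));return o["eef_pos"],quat(o["eef_rot"])
E
python3 - <<'E'
from plan import *
p,R=now();print(TIP)
R1=Rpitch(45);b=.012
pre=TIP+.056*U+.12*Nn-b*Nn
print("pre",pre)
rows(p,R,pre,R1,20,0)
E
```

```text
3.9 [ 0.443  -0.3415  0.2267] q [-0.87  0.14  1.66  0.    1.33  0.09] F [ 1.8 -2.8  2.4] op 0.387
[0.55880275 0.14839112 0.1361    ]
pre [0.52673716 0.13039674 0.25206551]
turn deg 45.3 dist 0.48 maxval 0.62 maxmm 24.197933796090936
[0.37, 0.05, -0.02, -0.56, -0.05, 0.57, 0]
[0.38, 0.04, -0.01, -0.57, -0.02, 0.56, 0]
[0.37, 0.05, -0.02, -0.57, -0.01, 0.56, 0]
[0.38, 0.05, -0.01, -0.57, 0.02, 0.56, 0]
[0.37, 0.04, -0.02, -0.58, 0.04, 0.55, 0]
[0.37, 0.05, -0.01, -0.57, 0.06, 0.56, 0]
[0.38, 0.05, -0.02, -0.58, 0.08, 0.54, 0]
[0.37, 0.04, -0.01, -0.59, 0.1, 0.54, 0]
[0.38, 0.05, -0.02, -0.58, 0.12, 0.53, 0]
[0.37, 0.04, -0.01, -0.59, 0.14, 0.52, 0]
[0.38, 0.05, -0.02, -0.59, 0.15, 0.52, 0]
[0.37, 0.05, -0.01, -0.6, 0.18, 0.5, 0]
[0.37, 0.04, -0.02, -0.59, 0.2, 0.5, 0]
[0.38, 0.05, -0.01, -0.6, 0.21, 0.48, 0]
[0.37, 0.05, -0.02, -0.61, 0.24, 0.47, 0]
[0.38, 0.04, -0.01, -0.6, 0.25, 0.46, 0]
[0.37, 0.05, -0.02, -0.61, 0.26, 0.45, 0]
[0.37, 0.05, -0.01, -0.61, 0.29, 0.43, 0]
[0.38, 0.04, -0.02, -0.61, 0.3, 0.42, 0]
[0.37, 0.05, -0.01, -0.62, 0.31, 0.41, 0]
```

step_arm(
  commands=[
    [0.37, 0.05, -0.02, -0.56, -0.05, 0.57, 0],
    [0.38, 0.04, -0.01, -0.57, -0.02, 0.56, 0],
    [0.37, 0.05, -0.02, -0.57, -0.01, 0.56, 0],
    [0.38, 0.05, -0.01, -0.57, 0.02, 0.56, 0],
    [0.37, 0.04, -0.02, -0.58, 0.04, 0.55, 0],
    [0.37, 0.05, -0.01, -0.57, 0.06, 0.56, 0],
    [0.38, 0.05, -0.02, -0.58, 0.08, 0.54, 0],
    [0.37, 0.04, -0.01, -0.59, 0.1, 0.54, 0],
    [0.38, 0.05, -0.02, -0.58, 0.12, 0.53, 0],
    [0.37, 0.04, -0.01, -0.59, 0.14, 0.52, 0],
  ],
)

```text
time_s: 4.9
eef_pos: [0.483, -0.103, 0.233]
eef_rot: [0.727, -0.487, 0.267, -0.404]
wrist_force: [0.2, -0.5, -2.8]
opening: 0.387
```

step_arm(
  commands=[
    [0.38, 0.05, -0.02, -0.59, 0.15, 0.52, 0],
    [0.37, 0.05, -0.01, -0.6, 0.18, 0.5, 0],
    [0.37, 0.04, -0.02, -0.59, 0.2, 0.5, 0],
    [0.38, 0.05, -0.01, -0.6, 0.21, 0.48, 0],
    [0.37, 0.05, -0.02, -0.61, 0.24, 0.47, 0],
    [0.38, 0.04, -0.01, -0.6, 0.25, 0.46, 0],
    [0.37, 0.05, -0.02, -0.61, 0.26, 0.45, 0],
    [0.37, 0.05, -0.01, -0.61, 0.29, 0.43, 0],
    [0.38, 0.04, -0.02, -0.61, 0.3, 0.42, 0],
    [0.37, 0.05, -0.01, -0.62, 0.31, 0.41, 0],
  ],
)

```text
time_s: 5.9
eef_pos: [0.5248, 0.1328, 0.247]
eef_rot: [0.798, -0.329, 0.197, -0.466]
wrist_force: [0.5, 0.2, -2.2]
opening: 0.386
```

step_arm(
  commands=[
    [0, 0, 0, 0, 0, 0, 0],
    [0, 0, 0, 0, 0, 0, 0],
  ],
)

```text
time_s: 6.1
eef_pos: [0.5247, 0.1323, 0.2469]
eef_rot: [0.798, -0.33, 0.197, -0.465]
wrist_force: [0.1, 0.7, -2.6]
opening: 0.385
```

```bash
python3 - <<'E'
from plan import *
p,R=now()
print((R.inv()*Rpitch(45)).as_rotvec(degrees=True))
R1=Rpitch(45);b=.012
rows(p,R,TIP+.056*U+.030*Nn-b*Nn,R1,6,0)
c=ctrl.get_calibration("side");pp,d=ctrl.camera("side");cv2.imwrite("pics/s1.png",pp)
E
```

```text
6.1 [0.5247 0.1323 0.2469] q [-0.3  -0.34  2.26  0.79  0.81  0.32] F [ 0.1  0.7 -2.6] op 0.385
[ 0.19547141 -0.26668457 -0.37216634]
turn deg 0.5 dist 0.087 maxval 0.49 maxmm 14.715298162116865
[0.01, -0.01, -0.01, 0.02, 0.48, 0.03, 0]
[0.0, -0.0, -0.01, 0.01, 0.49, 0.02, 0]
[0.01, -0.01, -0.01, 0.02, 0.48, 0.02, 0]
[0.0, -0.01, -0.01, 0.02, 0.48, 0.03, 0]
[0.01, -0.01, -0.01, 0.01, 0.49, 0.02, 0]
[0.0, -0.0, -0.01, 0.02, 0.48, 0.03, 0]
```

View pics/s1.png

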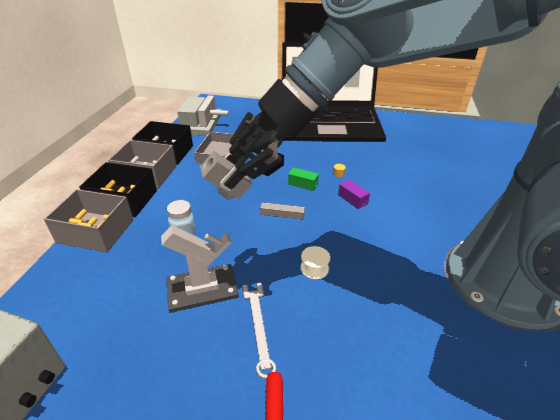

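```bash
python3 - <<'E'
from plan import *
c=ctrl.get_calibration("side")
p,R=now();print(proj(c,p),proj(c,TIP),proj(c,p-.012*R.as_matrix()[:,1]))
pp,d=ctrl.camera("side");P=None
A=cloud(c,d,np.ones(d.shape,bool))
# spacer top-face points near expected
C=p-.012*R.as_matrix()[:,1];L=R.inv().apply(A-C)
k=(np.abs(L)<[.0195,.03,.042]).all(1)
print(k.sum(),np.percentile(L[k],[2,50,98],axis=0).round(4))
k=(np.abs(L)<[.03,.04,.07]).all(1); 
z=L[k]; end=z[(abs(z[:,0])<.015)&(abs(z[:,1])<.014)]; print(np.histogram(end[:,2],bins=np.arange(-.06,.061,.01)))
E
```

```text
6.15 [0.5252 0.1316 0.2474] q [-0.3  -0.34  2.25  0.79  0.81  0.32] F [ 0.   0.2 -2.1] op 0.387
[221.33813068 179.1799145 ] [205.63163881 234.54463487] [226.18051937 173.83025663]
1093 [[-0.0191 -0.0264 -0.0341]
 [-0.0166 -0.0038  0.0167]
 [ 0.0176  0.0178  0.0366]]
(array([  0,   0,   0,   0,   0,   0,   0,   0,  19, 132,   0,   0]), array([-6.00000000e-02, -5.00000000e-02, -4.00000000e-02, -3.00000000e-02,
       -2.00000000e-02, -1.00000000e-02,  1.38777878e-17,  1.00000000e-02,
        2.00000000e-02,  3.00000000e-02,  4.00000000e-02,  5.00000000e-02,
        6.00000000e-02]))
```

The side picture shows the spacer held at 45° above the rest (spacer near (225,175), pin tip at (205,234)), and its measured position matches the expected one. I lower it toward the ledge, uphill of the pin.

step_arm(
  commands=[
    [0.01, -0.01, -0.01, 0.02, 0.48, 0.03, 0],
    [0, 0, -0.01, 0.01, 0.49, 0.02, 0],
    [0.01, -0.01, -0.01, 0.02, 0.48, 0.02, 0],
    [0, -0.01, -0.01, 0.02, 0.48, 0.03, 0],
    [0.01, -0.01, -0.01, 0.01, 0.49, 0.02, 0],
    [0, 0, -0.01, 0.02, 0.48, 0.03, 0],
    [0, 0, 0, 0, 0.4, 0, 0],
    [0, 0, 0, 0, 0.3, 0, 0],
    [0, 0, 0, 0, 0, 0, 0],
  ],
)

```text
time_s: 7.1
eef_pos: [0.5965, 0.1678, 0.1735]
eef_rot: [0.797, -0.33, 0.194, -0.468]
wrist_force: [0.0, 0.3, -3.4]
opening: 0.386
```

```bash
cat > st.py <<'E'
from plan import *
p,R=now();M=R.as_matrix()
C=p-.012*M[:,1];d=C-TIP
print("spacer rel tip: U %.1f N %.1f Y %.1f mm"%tuple(1000*np.array([d@U,d@Nn,d@ey])),"rot err",(R.inv()*Rpitch(45)).as_rotvec(degrees=True).round(2))
F=ctrl.get_obs()["wrist_force"];print("F U N Y",(F@U).round(1),(F@Nn).round(1),(F@ey).round(1))
E
python3 st.py
```

```text
7.1 [0.5965 0.1678 0.1735] q [-0.15  0.    2.14  0.99  0.55  0.16] F [ 0.   0.3 -3.4] op 0.386
spacer rel tip: U 56.4 N 8.5 Y -1.5 mm rot err [-0.   -0.15  0.05]
F U N Y -2.3 -2.5 0.2
```

step_arm(
  commands=[
    [0, 0, 0, -0.05, 0.1, 0, 0],
    [0, 0, 0, 0, 0.06, 0, 0],
    [0, 0, 0, 0, 0.03, 0, 0],
    [0, 0, 0, 0, 0, 0, 0],
  ],
)

```text
time_s: 7.5
eef_pos: [0.599, 0.1716, 0.1707]
eef_rot: [0.797, -0.329, 0.193, -0.468]
wrist_force: [0.4, 0.2, -3.0]
opening: 0.388
```

```bash
python3 st.py;python3 st.py
```

```text
7.5 [0.599  0.1716 0.1707] q [-0.14  0.02  2.14  1.    0.54  0.15] F [ 0.4  0.2 -3. ] op 0.388
spacer rel tip: U 57.3 N 3.6 Y 0.6 mm rot err [-0.1  -0.08  0.06]
F U N Y -1.8 -2.4 -0.0
7.5 [0.599  0.1716 0.1707] q [-0.14  0.02  2.14  1.    0.54  0.15] F [ 0.4  0.2 -3. ] op 0.388
spacer rel tip: U 57.3 N 3.6 Y 0.6 mm rot err [-0.1  -0.08  0.06]
F U N Y -1.8 -2.4 -0.0
```

step_arm(
  commands=[
    [0, 0, 0, 0, 0.04, 0, 0],
    [0, 0, 0, 0, 0, 0, 0],
  ],
)

```text
time_s: 7.7
eef_pos: [0.5998, 0.172, 0.1697]
eef_rot: [0.797, -0.329, 0.193, -0.468]
wrist_force: [0.3, 0.2, -3.2]
opening: 0.387
```

```bash
python3 st.py
```

```text
7.7 [0.5998 0.172  0.1697] q [-0.14  0.02  2.14  1.    0.53  0.15] F [ 0.3  0.2 -3.2] op 0.387
spacer rel tip: U 57.2 N 2.3 Y 0.6 mm rot err [-0.09 -0.09  0.06]
F U N Y -1.9 -2.5 0.0
```

step_arm(
  commands=[
    [0, 0, 0, 0, 0.03, 0, 0],
    [0, 0, 0, 0, 0.03, 0, 0],
    [0, 0, 0, 0, 0, 0, 0],
  ],
)

```text
time_s: 8.0
eef_pos: [0.6009, 0.1726, 0.1685]
eef_rot: [0.797, -0.329, 0.193, -0.468]
wrist_force: [-3.1, -1.4, 1.6]
opening: 0.388
```

```bash
python3 st.py
```

```text
8.0 [0.6009 0.1726 0.1685] q [-0.14  0.03  2.14  1.01  0.53  0.14] F [-3.1 -1.4  1.6] op 0.388
spacer rel tip: U 57.2 N 0.6 Y 0.6 mm rot err [-0.09 -0.08  0.05]
F U N Y -1.2 3.6 0.3
```

Ledge contact is felt: the force along the normal changed by about +6 N. I back off 1 mm and slide downhill toward the pin.

step_arm(
  commands=[
    [0, 0, 0, 0, -0.05, 0, 0],
    [0, 0, 0, 0, 0, -0.2, 0],
    [0, 0, 0, 0, 0, -0.2, 0],
    [0, 0, 0, 0, 0, -0.2, 0],
    [0, 0, 0, 0, 0, -0.1, 0],
    [0, 0, 0, 0, 0, -0.1, 0],
    [0, 0, 0, 0, 0, -0.03, 0],
    [0, 0, 0, 0, 0, 0, 0],
  ],
)

```text
time_s: 8.8
eef_pos: [0.5846, 0.1635, 0.1517]
eef_rot: [0.797, -0.329, 0.194, -0.468]
wrist_force: [-0.8, 0.2, -1.6]
opening: 0.388
```

```bash
python3 st.py
```

```text
8.8 [0.5846 0.1635 0.1517] q [-0.17  0.02  2.18  1.08  0.53  0.04] F [-0.8  0.2 -1.6] op 0.388
spacer rel tip: U 32.1 N 1.9 Y 0.6 mm rot err [-0.08 -0.1   0.06]
F U N Y -1.6 -0.7 0.5
```

step_arm(
  commands=[
    [0, 0, 0, 0, 0, -0.04, 0],
    [0, 0, 0, 0, 0, -0.04, 0],
    [0, 0, 0, 0, 0, -0.04, 0],
    [0, 0, 0, 0, 0, -0.04, 0],
    [0, 0, 0, 0, 0, -0.03, 0],
    [0, 0, 0, 0, 0, 0, 0],
  ],
)

```text
time_s: 9.4
eef_pos: [0.5818, 0.162, 0.1488]
eef_rot: [0.798, -0.329, 0.193, -0.468]
wrist_force: [2.7, 4.4, -0.2]
opening: 0.389
```

```bash
python3 st.py
```

```text
9.4 [0.5818 0.162  0.1488] q [-0.18  0.02  2.19  1.09  0.53  0.02] F [ 2.7  4.4 -0.2] op 0.389
spacer rel tip: U 27.8 N 2.1 Y 0.6 mm rot err [-0.19 -0.08  0.04]
F U N Y 3.1 -3.3 2.5
```

step_arm(
  commands=[
    [0, 0, 0, 0, 0, -0.05, 0],
    [0, 0, 0, 0, 0, 0, 0],
  ],
)

```text
time_s: 9.6
eef_pos: [0.5817, 0.1619, 0.1488]
eef_rot: [0.798, -0.328, 0.193, -0.468]
wrist_force: [6.0, 6.9, 1.1]
opening: 0.391
```

```bash
python3 st.py; python3 - <<'E'
from h import *
for n in("top","side"):
    p,d=ctrl.camera(n);cv2.imwrite(f"pics/{n}2.png",p)
p=cv2.imread("pics/side2.png")[170:320,130:290];q=cv2.imread("pics/top2.png")[100:250,150:310]
cv2.imwrite("pics/c2.png",cv2.resize(np.hstack([p,q]),None,fx=2.5,fy=2.5,interpolation=cv2.INTER_CUBIC))
E
```

```text
9.6 [0.5817 0.1619 0.1488] q [-0.18  0.02  2.19  1.1   0.53  0.01] F [6.  6.9 1.1] op 0.391
spacer rel tip: U 27.7 N 2.2 Y 0.5 mm rot err [-0.31 -0.07  0.02]
F U N Y 6.8 -5.3 3.0
```

View pics/c2.png

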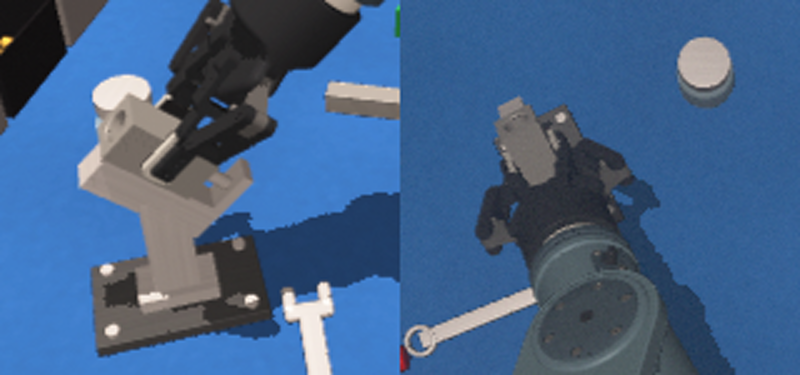

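The hard stop holds at 27.7 mm uphill of the tip under further pushing, against the expected 28 mm for the recess. Nothing touched at 36 mm, so the recess is downhill and the deep bore is uppermost. The picture shows the spacer aligned on the slope. I relax the push, seat the spacer and open.

step_arm(
  commands=[
    [0, 0, 0, 0, 0, 0.06, 0],
    [0, 0, 0, 0, 0.04, 0, 0],
    [0, 0, 0, 0, 0, 0, 0],
    [0, 0, 0, 0, 0, 0, 0.2],
    [0, 0, 0, 0, 0, 0, 0.7],
    [0, 0, 0, 0, 0, 0, 0.75],
    [0, 0, 0, 0, 0, 0, 0.75],
    [0, 0, 0, 0, 0, 0, 0.75],
    [0, 0, 0, 0, 0, 0, 0.75],
  ],
)

```text
time_s: 10.6
eef_pos: [0.5818, 0.1621, 0.1468]
eef_rot: [0.797, -0.33, 0.194, -0.468]
wrist_force: [-0.3, -1.2, 0.3]
opening: 0.751
```

```bash
python3 st.py; python3 - <<'E'
from h import *
p,d=ctrl.camera("side");cv2.imwrite("pics/c3.png",cv2.resize(p[170:320,130:290],None,fx=4,fy=4,interpolation=cv2.INTER_CUBIC))
E
```

```text
10.6 [0.5818 0.1621 0.1468] q [-0.17  0.03  2.19  1.09  0.53  0.02] F [-0.3 -1.2  0.3] op 0.751
spacer rel tip: U 26.4 N 0.7 Y 0.7 mm rot err [-0.05 -0.1   0.04]
F U N Y -0.4 0.8 -0.9
```

View pics/c3.png

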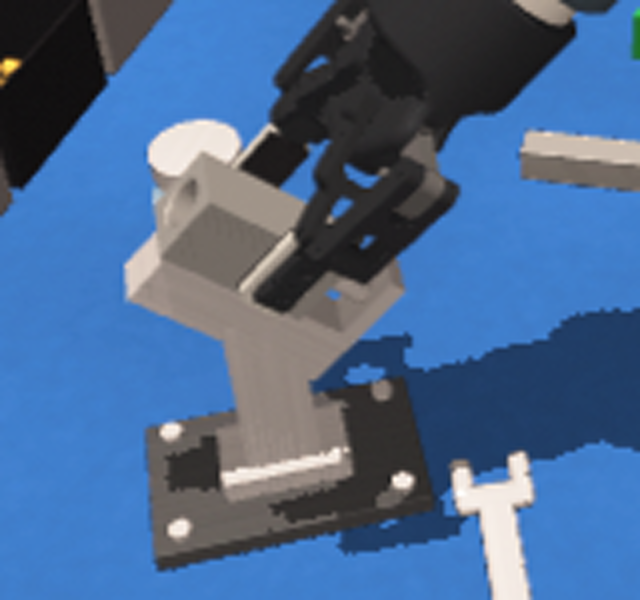

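The picture shows the spacer lying free on the slope with the jaws open on both sides. I retract and verify the pose.

step_arm(
  commands=[
    [0, 0, 0, 0, -0.4, 0, 0.75],
    [0, 0, 0, 0, -0.7, 0, 0.75],
    [0, 0, 0, 0, -0.7, 0, 0.75],
    [0, 0, 0, 0, -0.7, 0, 0.75],
    [0, 0, 0, 0, 0, 0, 0.75],
  ],
)

```text
time_s: 11.15
eef_pos: [0.5359, 0.1355, 0.202]
eef_rot: [0.797, -0.329, 0.192, -0.469]
wrist_force: [0.3, 0.1, -0.2]
opening: 0.749
```

```bash
python3 wr.py w3; cat > chk.py <<'E'
from plan import *
import sys
z=np.load(sys.argv[1]+".npz");c=dict(R=z["R"],t=z["t"],intrinsics=z["K"])
P=cloud(c,z["d"],np.ones(z["d"].shape,bool))-TIP
L=np.c_[P@U,P@ey,P@Nn]
s=L[(abs(L[:,2]-.017)<.005)&(abs(L[:,1])<.03)&(L[:,0]>-.03)&(L[:,0]<.09)]
r=cv2.minAreaRect((s[:,:2]*1000).astype(np.float32));print("top face (U,Y):",len(s),r,"N",np.median(s[:,2]))
E
python3 chk.py w3
python3 - <<'E'
from plan import *
p,R=now()
R1=Rpitch(10); y=R1.as_matrix()[:,1]
C=TIP+.028*U
q,Q=rows(p,R,C-.075*y,R1,8,.75)
E
```

```text
11.2 [0.5362 0.1357 0.2013] [-0.278 -0.225  2.279  0.909  0.69   0.174] 0.7501544416723523 [ 0.06 -0.16  0.51]
[[ 0.487  0.62   0.615]
 [-0.873  0.344  0.344]
 [ 0.002 -0.705  0.71 ]]
top face (U,Y): 5521 ((27.276905059814453, 0.2663249969482422), (34.10282516479492, 72.63163757324219), 89.82771301269531) N 0.01727661884490252
11.2 [0.5362 0.1357 0.2013] q [-0.28 -0.23  2.28  0.91  0.69  0.17] F [ 0.1 -0.2  0.5] op 0.75
turn deg 35.2 dist 0.043 maxval 0.74 maxmm 5.531726674375732
[-0.73, -0.0, 0.0, -0.0, 0.01, 0.18, 0.75]
[-0.74, -0.0, 0.01, -0.0, 0.0, 0.18, 0.75]
[-0.73, -0.01, -0.0, -0.0, -0.01, 0.18, 0.75]
[-0.73, 0.0, 0.0, -0.0, -0.03, 0.18, 0.75]
[-0.74, -0.0, 0.01, -0.0, -0.04, 0.18, 0.75]
[-0.73, -0.0, 0.0, -0.0, -0.06, 0.17, 0.75]
[-0.73, -0.0, 0.0, -0.0, -0.07, 0.17, 0.75]
[-0.74, -0.01, 0.01, -0.0, -0.08, 0.16, 0.75]
```

View pics/w3.png

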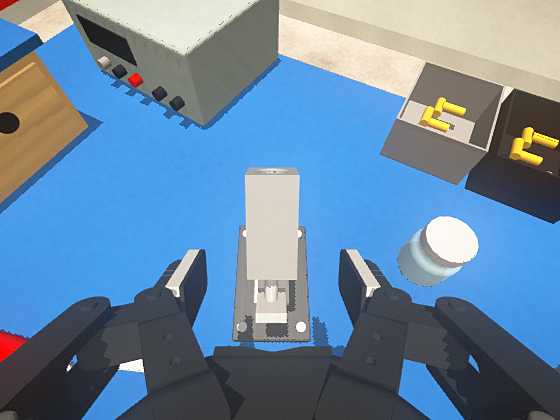

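The wrist picture shows the spacer settled on the ledge (x 245–300, y 170–280), with the pin going into its lower end. Its centre measures 27.3 mm uphill of the tip. I tilt the tool toward vertical for the second grasp.

step_arm(
  commands=[
    [-0.73, 0, 0, 0, 0.01, 0.18, 0.75],
    [-0.74, 0, 0.01, 0, 0, 0.18, 0.75],
    [-0.73, -0.01, 0, 0, -0.01, 0.18, 0.75],
    [-0.73, 0, 0, 0, -0.03, 0.18, 0.75],
    [-0.74, 0, 0.01, 0, -0.04, 0.18, 0.75],
    [-0.73, 0, 0, 0, -0.06, 0.17, 0.75],
    [-0.73, 0, 0, 0, -0.07, 0.17, 0.75],
    [-0.74, -0.01, 0.01, 0, -0.08, 0.16, 0.75],
    [0, 0, 0, 0, 0, 0, 0.75],
  ],
)

```text
time_s: 12.1
eef_pos: [0.5663, 0.1537, 0.2281]
eef_rot: [0.662, -0.556, 0.325, -0.385]
wrist_force: [-0.4, -0.3, -0.9]
opening: 0.749
```

```bash
python3 - <<'E'
from plan import *
p,R=now()
R1=Rpitch(10); y=R1.as_matrix()[:,1]
C=TIP+.0275*U
rows(p,R,C+.014*y,R1,6,.75)
E
```

```text
12.1 [0.5663 0.1537 0.2281] q [0.02 0.1  1.72 0.09 1.18 1.04] F [-0.4 -0.3 -0.9] op 0.749
turn deg 0.3 dist 0.087 maxval 0.49 maxmm 14.712239802287074
[0.0, 0.01, -0.01, 0.01, 0.48, -0.01, 0.75]
[0.01, 0.0, -0.0, 0.0, 0.49, -0.02, 0.75]
[0.0, 0.01, -0.01, 0.01, 0.48, -0.01, 0.75]
[0.01, 0.0, -0.0, 0.01, 0.49, -0.01, 0.75]
[-0.0, 0.01, -0.01, 0.0, 0.48, -0.02, 0.75]
[0.0, 0.0, -0.0, 0.01, 0.49, -0.01, 0.75]
```

step_arm(
  commands=[
    [0, 0.01, -0.01, 0.01, 0.48, -0.01, 0.75],
    [0.01, 0, 0, 0, 0.49, -0.02, 0.75],
    [0, 0.01, -0.01, 0.01, 0.48, -0.01, 0.75],
    [0.01, 0, 0, 0.01, 0.49, -0.01, 0.75],
    [0, 0.01, -0.01, 0, 0.48, -0.02, 0.75],
    [0, 0, 0, 0.01, 0.49, -0.01, 0.75],
    [0, 0, 0, 0, 0, 0, 0.75],
  ],
)

```text
time_s: 12.8
eef_pos: [0.5744, 0.1574, 0.1392]
eef_rot: [0.66, -0.555, 0.327, -0.387]
wrist_force: [0.0, 0.1, -0.5]
opening: 0.754
```

```bash
python3 wr.py w4
```

```text
12.85 [0.5751 0.1574 0.1406] [0.024 0.218 1.769 0.096 1.004 1.04 ] 0.7505043612496661 [ 0.94 -0.4   0.22]
[[ 0.487  0.149  0.86 ]
 [-0.873  0.084  0.48 ]
 [-0.001 -0.985  0.171]]
```

step_arm(
  commands=[
    [0, 0, 0, 0, 0, 0, 0.4],
    [0, 0, 0, 0, 0, 0, 0.2],
    [0, 0, 0, 0, 0, 0, 0],
    [0, 0, 0, 0, 0, 0, 0],
    [0, 0, 0, 0, 0, 0, 0],
    [0, 0, 0, 0, 0, 0, 0],
  ],
)

```text
time_s: 13.45
eef_pos: [0.5766, 0.1575, 0.1433]
eef_rot: [0.661, -0.554, 0.325, -0.388]
wrist_force: [-3.4, -0.9, 5.2]
opening: 0.389
```

```bash
python3 - <<'E'
from plan import *
p,R=now()
print("-- slide up 15 along U")
q,Q=rows(p,R,p+.021*U,R,3,0)
print("-- lift")
R1=Rpitch(10)
tgt=np.array([.50,.10,.36])
q2,Q2=rows(q,Q,q+.10*ez,Rpitch(10),5,0)
print("-- upright");rows(q2,Q2,np.array([.47,.09,.36]),Rpitch(55),10,0)
E
```

```text
13.45 [0.5766 0.1575 0.1433] q [0.02 0.21 1.77 0.1  1.   1.04] F [-3.4 -0.9  5.2] op 0.389
-- slide up 15 along U
turn deg 0.0 dist 0.021 maxval 0.19 maxmm 7.080254232723568
[0.0, 0.0, 0.0, -0.0, -0.13, 0.19, 0]
[0.0, 0.0, 0.0, -0.0, -0.14, 0.19, 0]
[0.0, 0.0, 0.0, -0.0, -0.13, 0.19, 0]
-- lift
turn deg 0.2 dist 0.1 maxval 0.66 maxmm 20.12461179749811
[-0.0, -0.0, 0.0, 0.0, -0.66, 0.12, 0]
[-0.0, -0.01, 0.0, 0.0, -0.65, 0.11, 0]
[-0.01, -0.0, 0.01, 0.0, -0.66, 0.12, 0]
[0.0, -0.01, -0.0, 0.0, -0.66, 0.12, 0]
[-0.0, 0.0, 0.0, 0.0, -0.65, 0.11, 0]
-- upright
turn deg 45.0 dist 0.174 maxval 0.75 maxmm 17.57498221905217
[0.75, 0.0, 0.0, 0.02, -0.42, -0.4, 0]
[0.75, 0.0, 0.0, 0.03, -0.44, -0.37, 0]
[0.75, 0.0, 0.0, 0.02, -0.48, -0.33, 0]
[0.75, 0.0, 0.0, 0.02, -0.5, -0.3, 0]
[0.75, 0.0, 0.0, 0.02, -0.52, -0.25, 0]
[0.75, 0.0, 0.0, 0.03, -0.53, -0.22, 0]
[0.75, 0.0, 0.0, 0.02, -0.56, -0.17, 0]
[0.75, 0.0, 0.0, 0.02, -0.56, -0.12, 0]
[0.75, 0.0, 0.0, 0.02, -0.58, -0.08, 0]
[0.75, 0.0, 0.0, 0.03, -0.57, -0.04, 0]
```

View pics/w4.png

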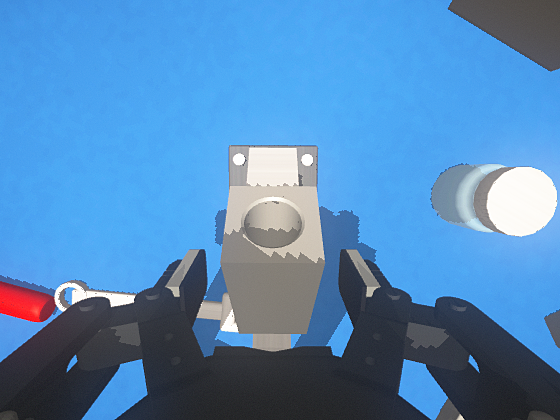

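The wrist picture, taken before closing, shows the spacer between the jaws with the open bore facing up at (273,222). The opening of 0.389 confirms the grip. I slide it off the pin, lift it and turn it upright.

step_arm(
  commands=[
    [0, 0, 0, 0, -0.13, 0.19, 0],
    [0, 0, 0, 0, -0.14, 0.19, 0],
    [0, 0, 0, 0, -0.13, 0.19, 0],
    [0, 0, 0, 0, -0.66, 0.12, 0],
    [0, 0, 0, 0, -0.65, 0.11, 0],
    [0, 0, 0, 0, -0.66, 0.12, 0],
    [0, 0, 0, 0, -0.66, 0.12, 0],
    [0, 0, 0, 0, -0.65, 0.11, 0],
  ],
)

```text
time_s: 14.25
eef_pos: [0.5883, 0.1647, 0.2569]
eef_rot: [0.66, -0.555, 0.326, -0.387]
wrist_force: [1.0, -0.5, -2.3]
opening: 0.385
```

step_arm(
  commands=[
    [0.75, 0, 0, 0.02, -0.42, -0.4, 0],
    [0.75, 0, 0, 0.03, -0.44, -0.37, 0],
    [0.75, 0, 0, 0.02, -0.48, -0.33, 0],
    [0.75, 0, 0, 0.02, -0.5, -0.3, 0],
    [0.75, 0, 0, 0.02, -0.52, -0.25, 0],
    [0.75, 0, 0, 0.03, -0.53, -0.22, 0],
    [0.75, 0, 0, 0.02, -0.56, -0.17, 0],
    [0.75, 0, 0, 0.02, -0.56, -0.12, 0],
    [0.75, 0, 0, 0.02, -0.58, -0.08, 0],
    [0.75, 0, 0, 0.03, -0.57, -0.04, 0],
  ],
)

```text
time_s: 15.25
eef_pos: [0.4687, 0.0906, 0.3586]
eef_rot: [0.823, -0.259, 0.151, -0.483]
wrist_force: [-0.6, -1.4, -2.6]
opening: 0.389
```

step_arm(
  commands=[
    [0, 0, 0, 0, 0, 0, 0],
    [0, 0, 0, 0, 0, 0, 0],
    [0, 0, 0, 0, 0, 0, 0],
  ],
)

```text
time_s: 15.55
eef_pos: [0.4697, 0.0905, 0.3587]
eef_rot: [0.822, -0.26, 0.153, -0.482]
wrist_force: [0.5, -0.2, -2.0]
opening: 0.387
```

```bash
python3 st.py; python3 wr.py w5; python3 - <<'E'
from plan import *
c=ctrl.get_calibration("side");p,d=ctrl.camera("side");cv2.imwrite("pics/s5.png",p);np.savez("s5.npz",d=d)
cv2.imwrite("pics/c5.png",cv2.resize(p[50:300,120:360],None,fx=2.4,fy=2.4,interpolation=cv2.INTER_CUBIC))
P=cloud(c,d,np.ones(d.shape,bool));q,R=now();M=R.as_matrix()
# spacer expected frame: axis vertical-ish
A=R*Rpitch(10).inv();u=A.apply(U);n=A.apply(Nn);yy=A.apply(ey);C=q-.014*M[:,1]
L=np.c_[(P-C)@u,(P-C)@yy,(P-C)@n];print("u",u.round(3),"C",C.round(3))
k=(abs(L[:,0])<.05)&(abs(L[:,1])<.022)&(abs(L[:,2])<.03)
top=P[k&(abs(L[:,0]-.036)<.006)];print(len(top))
if len(top)>20:
    e,v=np.linalg.eigh(np.cov(top.T));print("top normal",v[:,0],"centre",top.mean(0),"sd",e[0]**.5)
E
```

```text
15.55 [0.4697 0.0905 0.3587] q [-0.65 -0.75  2.33  0.92  1.23  0.23] F [ 0.5 -0.2 -2. ] op 0.387
spacer rel tip: U 80.4 N 244.2 Y -6.8 mm rot err [-9.9  -0.06  0.07]
F U N Y -1.2 -1.6 -0.4
15.6 [0.4697 0.0909 0.3587] [-0.652 -0.75   2.333  0.921  1.233  0.233] 0.387516817322237 [-0.02 -0.41 -3.26]
[[ 0.489  0.714  0.502]
 [-0.872  0.4    0.281]
 [-0.    -0.575  0.818]]
15.65 [0.4696 0.0912 0.3587] q [-0.65 -0.75  2.33  0.92  1.23  0.23] F [-0.   0.3 -2.5] op 0.393
u [0.002 0.    1.   ] C [0.46  0.086 0.367]
363
top normal [-0.01445412  0.00934664  0.99985185] centre [0.45880045 0.08918886 0.40077408] sd 0.0018944739785274427
```

View pics/c5.png

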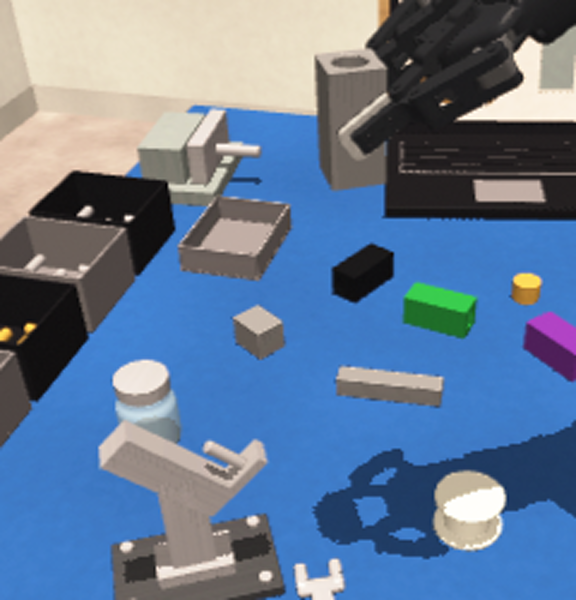

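View pics/w5.png

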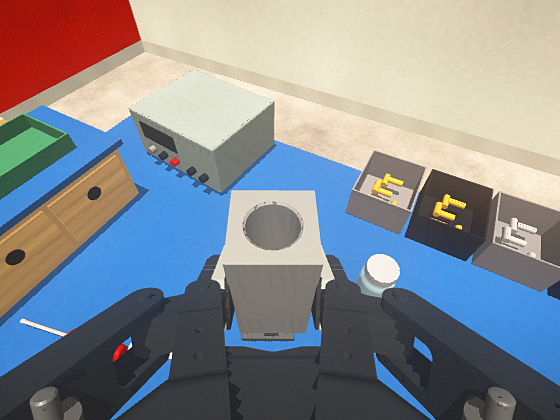

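The pictures show the spacer upright and clear of everything, with the offcut and bar untouched. As a cross-check I read the bore's depth from the wrist depth picture already taken.

```bash
python3 - <<'E'
from plan import *
z=np.load("w5.npz");c=dict(R=z["R"],t=z["t"],intrinsics=z["K"])
m=np.zeros(z["d"].shape,bool);m[205:245,250:296]=1
P=cloud(c,z["d"],m);print("z in bore",np.percentile(P[:,2],[1,50,99]).round(4))
now(); ctrl.hand_in()
E
```

```text
z in bore [0.373  0.3906 0.4029]
15.65 [0.4696 0.0912 0.3587] q [-0.65 -0.75  2.33  0.92  1.23  0.23] F [-0.   0.3 -2.5] op 0.393
the job is handed in; nothing more can be done
```

I laid the spacer on the slope with the deep bore uppermost, then took it again and turned it upright. I handed the job in at about 15.7 s with the spacer still held in the gripper.

- **Feeling the end:** I slid the held spacer down the ledge onto the pin. It stopped hard with its centre 27.7 mm uphill of the tip, where 28 mm means the recess is downhill. So the deep bore was already uppermost and no flip was needed.
- **On the slope:** After I let go, a wrist depth check put the spacer's centre 27.3 mm uphill of the tip and lying flat on the ledge.
- **At the end:** The spacer is upright to within about 1°, measured on its top face. Its centre is about 0.365 m above the bench, and the grip opening of 0.39 fits the 34 mm width.
- **Bore depth:** The last wrist picture saw at least 28–30 mm down into the upper hole, far more than the 8 mm recess. The bore's floor was not in view.
- **Offcut and bar:** They look untouched in the last side picture. I did not measure their positions again.

No check failed or disagreed.

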